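# Press the template pins down in order

### The arm

A 6-joint arm with a two-finger parallel gripper is mounted at the origin on the work surface. World frame = base frame: x ahead of the robot, y to its left, z up, the work surface at z = 0. Lengths are in m, angles in rad, forces in N, time in s.
With the tool pointing down it reaches from about 0.4 to 0.925 m from the base axis. Payload 12.5 kg.
Tool frame: the origin (TCP) lies midway between the tips of the shut fingers; the grasp point (between the pads) lies 19 mm behind it; z points along the fingers, y is the line along which they close (so a half turn about z gives the same grasp; the last joint's range is limited). The gripper opens to 95 mm and grips with 3 to 60 N. Pads are 20 mm wide; open, the fingers measure 119 mm over their backs; the gripper's body (75 mm by 180 mm) begins 59 mm behind the grasp point.
Start: joints at [1.111, 0.491, 1.559, -0, 1.092, -0.106], TCP at [0.217, 0.586, 0.215] pointing down, gripper open.
Joint ranges: [-3.1, 3.1], [-0.84, 2.19], [0.05, 2.79], [-1.13, 4.28], [0.06, 2.93], [-2.69, 2.69]. Speed limits (rad/s): [2.22, 2.22, 2.79, 3.14, 3.14, 3.14].

### API

Orientations are given as a unit quaternion [x, y, z, w].
In Python, from cell import * gives the robot as it stands.
- The arm moves only by the tool move_arm, never from a script. Its arguments are lists of equal length, an entry for each row: "xyz": the shift along the tool's x, y, z in m, a list of three; "rotation": the turn, a rotation vector about the tool's x, y, z in degrees, a list of three; "grip": the finger opening in m, from 0 to 0.0951. A call has 1 to 10 rows; each row shifts and turns the commanded pose from where the row before left it, along the tool's axes as they then stand; what a row does not reach is not made up. A row lasts 1/8 s, in which the tool goes at most 62.5 mm and 10.7 degrees, less where a joint would pass 70% of its speed; a pose out of reach is approached as far as the arm can. A call is refused whole if a number of a shift passes 0.0625 or a number of a turn 10.7, either way. A call with a gripper value outside its range is refused whole. The fingers move at their own pace and stop on an object; "squeeze" is the grip in N (left out, the last holds). Time passes only in rows, so rows that do not move let the fingers close. It gives the time, the measured TCP pose, the force, the opening and the grip force at its end, in the units of the state.
- read_state(): the state, without advancing time (a new reading comes with each control period).
- read_camera(name): name is "scene" or "top"; returns the picture (384x512x3 uint8, blue, green, red); there is no depth.
- camera_info(name): a dict with "intrinsics" (3x3 intrinsics, pixels), "k1" (the pictures are not rectified: a ray, as slopes to the right and down, at radius r is drawn at 1 + k1 r^2 times it, then the intrinsics apply), "cam_to_world" (4x4, takes a point from camera to world coordinates). Camera axes: x right, y down, z forward; pixel columns grow to the right and rows downward; lengths in m; the calibration is good to about 2 mm. A picture is of the moment at which its call begins. camera_info takes no time and is no camera call.
- hand_in(): hands the job in; it is judged then, once.
The state is a dict: "time_s": time; "q": joint angles; "dq": joint speeds; "tau": joint torques, N m; "eef_pos": TCP position; "ee_rot": TCP orientation; "contact_force": force on the tool from outside, world axes, zero at the start; "wrist_torque": the same for the moment, N m; "gripper_width": finger opening in m; "grasp_force": force on a finger pad.
Only numpy, scipy, OpenCV 4.12 (cv2) and the standard library are available. Lean on these libraries where they do the work, as an engineer would, in place of code of your own. Each camera call takes 0.05 s, during which the arm holds its last target. There are 200 camera calls.

### The job

Fix the marking template to the drawer front by lightly pressing down three of its pins with your fingertips, in this order: first the big round cap, then the square cap, then the long bar-shaped cap. Push each about halfway down, so that it still stands clear of the sleeve under it, and leave it there; do not press hard, and do not grip or pull up any cap. Leave the small round cap, and the tools lying around and on the template, as they are.

Things in the scene. Friction and masses are not known exactly. Their poses are not given: they have to be found in the camera images.
- template: plywood template 186 x 276 mm (x, y), upper face 28 mm above the bench, on a dark board 200 x 300 mm clamped to the bench by two steel end clamps (34 mm high, out to y = +-0.20 m of this frame); immovable. Origin: centre of the board's underside; z up. On it stand four pins, one near each corner, any cap in any corner, at least 85 mm apart
- big_round_pin: the pin with the big round cap, a disc 44 mm across: a steel sleeve (18 mm across, 15 mm high on a 28 mm flange) fixed upright on the template, with the stem and cap that slide in it. Origin: centre of the sleeve's foot on the template; z up; its x and y are the cap's
- big_round_top (a point): centre of the upper face of the big round cap, a disc 44 mm across, 10 mm thick, on a 9 mm steel stem; moves with the cap
- big_round_cap (a joint): how far that cap has been pressed down (m), starting between 0 and 0.004; at 0 the gap between the cap's underside and the sleeve is 20 mm, at 0.020 the cap sits on the sleeve and stops. It moves straight down against a steady friction of about 4 N plus 15 N per m/s, with no spring, and stays where it is left; pulled, it comes up to -0.010
- square_pin: the pin with the square cap, 36 by 36 mm: a steel sleeve (18 mm across, 15 mm high on a 28 mm flange) fixed upright on the template, with the stem and cap that slide in it. Origin: centre of the sleeve's foot on the template; z up; its x and y are the cap's
- square_top (a point): centre of the upper face of the square cap, 36 by 36 mm, 10 mm thick, on a 9 mm steel stem; moves with the cap
- square_cap (a joint): how far that cap has been pressed down (m), starting between 0 and 0.004; at 0 the gap between the cap's underside and the sleeve is 20 mm, at 0.020 the cap sits on the sleeve and stops. It moves straight down against a steady friction of about 4 N plus 15 N per m/s, with no spring, and stays where it is left; pulled, it comes up to -0.010
- bar_pin: the pin with the long bar-shaped cap, 60 mm along its y by 16 mm along its x: a steel sleeve (18 mm across, 15 mm high on a 28 mm flange) fixed upright on the template, with the stem and cap that slide in it. Origin: centre of the sleeve's foot on the template; z up; its x and y are the cap's
- bar_top (a point): centre of the upper face of the long bar-shaped cap, 60 mm along its y by 16 mm along its x, 10 mm thick, on a 9 mm steel stem; moves with the cap
- bar_cap (a joint): how far that cap has been pressed down (m), starting between 0 and 0.004; at 0 the gap between the cap's underside and the sleeve is 20 mm, at 0.020 the cap sits on the sleeve and stops. It moves straight down against a steady friction of about 4 N plus 15 N per m/s, with no spring, and stays where it is left; pulled, it comes up to -0.010
- small_round_pin: the pin with the small round cap, a disc 22 mm across: a steel sleeve (18 mm across, 15 mm high on a 28 mm flange) fixed upright on the template, with the stem and cap that slide in it. Origin: centre of the sleeve's foot on the template; z up; its x and y are the cap's
- small_round_top (a point): centre of the upper face of the small round cap, a disc 22 mm across, 10 mm thick, on a 9 mm steel stem; moves with the cap
- small_round_cap (a joint): how far that cap has been pressed down (m), starting between 0 and 0.004; at 0 the gap between the cap's underside and the sleeve is 20 mm, at 0.020 the cap sits on the sleeve and stops. It moves straight down against a steady friction of about 4 N plus 15 N per m/s, with no spring, and stays where it is left; pulled, it comes up to -0.010
- pencil: flat green pencil 142 x 8 x 7 mm, loose on the middle of the template between the pins; bystander, to be left alone. Origin at its underside
- try_square: small try square, loose on the template between the pins, wooden stock 60 mm long and steel blade 70 mm, 12 mm high; bystander, to be left alone. Origin at its underside
- mallet: turned wooden mallet standing on its head, 104 mm across, 295 mm high; bystander, to be left alone. Origin at its underside
- block_plane: block plane 160 x 50 mm, about 50 mm high; bystander, to be left alone. Origin at its underside
- chisel: chisel 250 mm long, lying flat, 24 mm high; bystander, to be left alone. Origin at its underside
- glue_bottle: yellow glue bottle 60 mm across, 170 mm high; bystander, to be left alone. Origin at its underside

How it is judged:
On the way, in this order (a step that is already met when the one before it is completed fails the run):
1. the big round cap is pressed about halfway, the others still up (value of joint big_round_cap between 0.006 and 0.018 m and value of joint each of square_cap, bar_cap, small_round_cap below 0.006 m), for 0.1 s.
2. then the square cap is pressed about halfway, the bar still up (value of joint big_round_cap between 0.006 and 0.018 m and value of joint square_cap between 0.006 and 0.018 m and value of joint each of bar_cap, small_round_cap below 0.006 m), for 0.1 s.
3. then the bar cap is pressed about halfway (value of joint big_round_cap between 0.006 and 0.018 m and value of joint square_cap between 0.006 and 0.018 m and value of joint bar_cap between 0.006 and 0.018 m and value of joint small_round_cap below 0.006 m), for 0.1 s.
At the end, for the whole second after the job is handed in: The big round, square and bar caps are each pressed down between 6 and 18 mm of their 20 mm travel, the small round cap is pressed less than 6 mm, and no bystander has moved by more than 15 mm (all of step 3 and distance of each of pencil, try_square, mallet, block_plane, chisel, glue_bottle from where it was at the start of the episode below 0.015 m and angle between mallet's own z axis and vertical below 0.3 rad); the robot touches nothing.
It fails at once if the small round cap is pressed down (beyond 6 mm) (value of joint small_round_cap above 0.006 m).
It fails at once if a cap is pulled up (value of joint any of big_round_cap, square_cap, bar_cap, small_round_cap below -0.003 m or velocity of joint any of big_round_cap, square_cap, bar_cap, small_round_cap below -0.01 m/s).
It fails at once if a pin is pressed hard (over 20 N) (contact force between any of the arm, the fingers and big_round_pin above 20 N or contact force between any of the arm, the fingers and square_pin above 20 N or contact force between any of the arm, the fingers and bar_pin above 20 N or contact force between any of the arm, the fingers and small_round_pin above 20 N).
It fails at once if a cap is rammed down onto its sleeve (beyond 18.7 mm) (value of joint any of big_round_cap, square_cap, bar_cap above 0.0187 m).
It fails at once if a bystander is moved by more than 15 mm, lifted or knocked over (distance of any of pencil, try_square, mallet, block_plane, chisel, glue_bottle from where it was at the start of the episode above 0.015 m or angle between mallet's own z axis and vertical above 0.3 rad).
It also fails if it takes over 43 s, if anything falls off the work surface, if the arm or the gripper's body presses on something with over 40 N, if the wrist force passes 120 N, or if a joint passes its speed limit or range.

## Working session

There is one attempt and no reset: what is moved stays moved. The work goes in short steps, Python scripts to look and compute and a tool call to move; the robot and the scene stay as the last step left them, time stands still between calls to the robot, and variables do not carry over. Pictures are saved under pics/ and viewed, at most 10 in all, crops included, and the job is handed in when it is done.

Besides the shell and the picture viewer there is one more tool, called after "Emit:" as name(argument=value, ...), one argument or row to a line, values as JSON. move_arm: Moves the arm, as the interface text tells. Its arguments: {"type":"object","properties":{"xyz":{"type":"array","items":{"type":"array","items":{"type":"number"}}},"rotation":{"type":"array","items":{"type":"array","items":{"type":"number"}}},"grip":{"type":"array","items":{"type":"number"}},"squeeze":{"type":"number"}},"required":["xyz","rotation","grip"]}

```bash
mkdir -p pics; cat > h.py <<'E'
from cell import *
import numpy as np, cv2
def ray(n,u,v):
    c=camera_info(n);K=np.array(c["intrinsics"]);T=np.array(c["cam_to_world"]);k=c["k1"]
    d=np.array([(u-K[0,2])/K[0,0],(v-K[1,2])/K[1,1]]);x=d.copy()
    for _ in range(20): x=d/(1+k*(x@x))
    return T[:3,3],T[:3,:3]@np.array([x[0],x[1],1.])
def onz(n,u,v,z):
    o,d=ray(n,u,v);return o+d*(z-o[2])/d[2]
def proj(n,p):
    c=camera_info(n);K=np.array(c["intrinsics"]);T=np.array(c["cam_to_world"]);k=c["k1"]
    q=T[:3,:3].T@(np.array(p)-T[:3,3]);x=q[:2]/q[2];x=x*(1+k*(x@x))
    return K[0,0]*x[0]+K[0,2],K[1,1]*x[1]+K[1,2]
E
python3 - <<'E'
from h import *
for n in("top","scene"):
    cv2.imwrite(f"pics/{n}0.png",read_camera(n)); c=camera_info(n);print(c["k1"],c["intrinsics"],np.round(c["cam_to_world"],3))
s=read_state();print(s)
E
```

```text
0.054182997020966725 [[436.66025055   0.         253.7038976 ]
 [  0.         436.66025055 200.02956355]
 [  0.           0.           1.        ]] [[-0.013 -0.997  0.078  0.414]
 [-1.     0.011 -0.017  0.02 ]
 [ 0.016 -0.078 -0.997  1.342]
 [ 0.     0.     0.     1.   ]]
-0.08879965021240316 [[359.3474566    0.         250.09064687]
 [  0.         359.3474566  194.99903533]
 [  0.           0.           1.        ]] [[-0.051  0.796 -0.603  1.145]
 [ 0.999  0.051 -0.018  0.028]
 [ 0.016 -0.603 -0.797  0.887]
 [ 0.     0.     0.     1.   ]]
{'time_s': 0.1, 'q': array([ 1.11142440e+00,  4.91479403e-01,  1.55937483e+00,  8.70657786e-06,
        1.09170795e+00, -1.05603049e-01]), 'dq': array([ 0.00095205, -0.00092861, -0.00342649,  0.00078808, -0.00214783,
       -0.00054962]), 'tau': array([ 1.72559583e-03, -6.13628626e+01, -2.58610207e+01,  6.92938850e-02,
        4.70428797e-02, -2.83802234e-05]), 'eef_pos': array([0.21640708, 0.58611449, 0.21413725]), 'ee_rot': array([ 1.75965441e-01,  9.84396225e-01, -4.64473023e-04, -1.38834630e-04]), 'contact_force': array([ 0.43377314, -0.26859541,  0.00415196]), 'wrist_torque': array([-0.02501175, -0.04485514,  0.07929561]), 'grasp_force': 0.0, 'gripper_width': 0.09515473502465484}
```

View pics/top0.png

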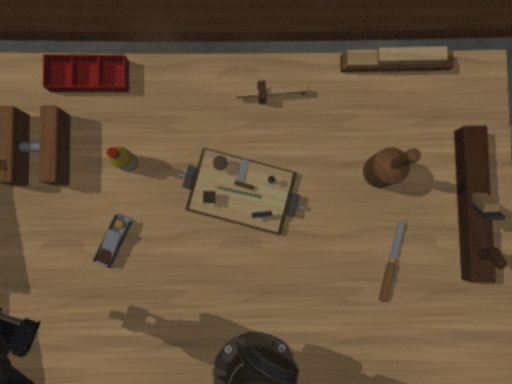

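View pics/scene0.png

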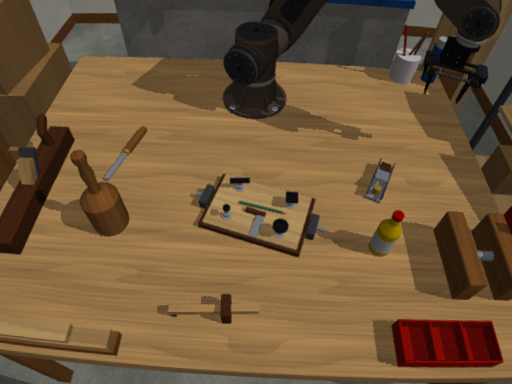

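Top view: big round cap at about (220,162), square (209,197), bar (262,214), small round (271,179). In the scene view they are at (281,226), (292,197), (240,181) and (227,209). The template is rotated about 13°.

```bash
python3 - <<'E'
from h import *
S={"top":dict(big=(220,162),sq=(209,197),bar=(262,214),small=(271,179)),"scene":dict(big=(281,226),sq=(292,197),bar=(240,181),small=(227,209))}
P={}
for n in S:
    im=cv2.imread(f"pics/{n}0.png"); g=im.max(2)
    for k,(u,v) in S[n].items():
        m=(g<48).astype(np.uint8)
        _,lab,st,ce=cv2.connectedComponentsWithStats(m)
        w=lab[v-3:v+4,u-3:u+4];w=w[w>0]
        if len(w)==0: print(n,k,"none",g[v-3:v+4,u-3:u+4]);continue
        i=np.bincount(w).argmax();P[n,k]=ce[i]
        ys,xs=np.nonzero(lab==i)
        r=cv2.minAreaRect(np.array([onz(n,a,b,.071)[:2]*1000 for a,b in zip(xs,ys)],np.float32))
        print(n,k,ce[i].round(1),st[i],onz(n,*ce[i],.071).round(4),np.round(r[1],0),round(r[2],1))
    cv2.imwrite(f"pics/{n}0c.png",cv2.resize(im[140:245,175:315] if n=="top" else im[165:260,190:330],None,fx=5,fy=5,interpolation=cv2.INTER_CUBIC))
for k in S["top"]:
    if ("top",k) in P and ("scene",k) in P:
        a,d=ray("top",*P["top",k]);b,e=ray("scene",*P["scene",k])
        t=np.linalg.lstsq(np.c_[d,-e],b-a,rcond=None)[0]
        print(k,(a+d*t[0]).round(4),(b+e*t[1]).round(4))
E
```

```text
top big none [[67 67 69 66 65 63 64]
 [69 68 66 69 63 60 63]
 [66 69 67 66 67 65 61]
 [70 69 66 66 67 62 65]
 [67 69 66 66 66 65 62]
 [70 67 69 65 65 65 61]
 [67 68 67 64 62 67 63]]
top sq [208.7 197.2] [205 193   9   9  47] [0.5232 0.129  0.071 ] [23. 23.] 89.4
top bar [262.9 213.8] [254 212  17   4  36] [ 0.4728 -0.0286  0.071 ] [ 8. 47.] 5.0
top small [271.4 178.9] [269 177   5   5  16] [ 0.5748 -0.0548  0.071 ] [10. 12.] 62.8
scene big [279.9 225.6] [273 219  15  14 164] [0.626  0.0946 0.071 ] [42. 38.] 0.8
scene sq [291.6 197.2] [286 192  12  11 121] [0.5286 0.1277 0.071 ] [31. 37.] 88.4
scene bar [239.4 180.2] [230 178  19   6  91] [ 0.4757 -0.0245  0.071 ] [19. 53.] 3.7
scene small [225.8 207.7] [223 205   7   7  33] [ 0.5765 -0.0555  0.071 ] [16. 21.] 72.5
sq [0.5237 0.1295 0.0646] [0.5237 0.1285 0.0645]
bar [ 0.473  -0.0288  0.0677] [ 0.4729 -0.0247  0.0675]
small [ 0.5751 -0.0549  0.0689] [ 0.5751 -0.0557  0.069 ]
```

View pics/top0c.png

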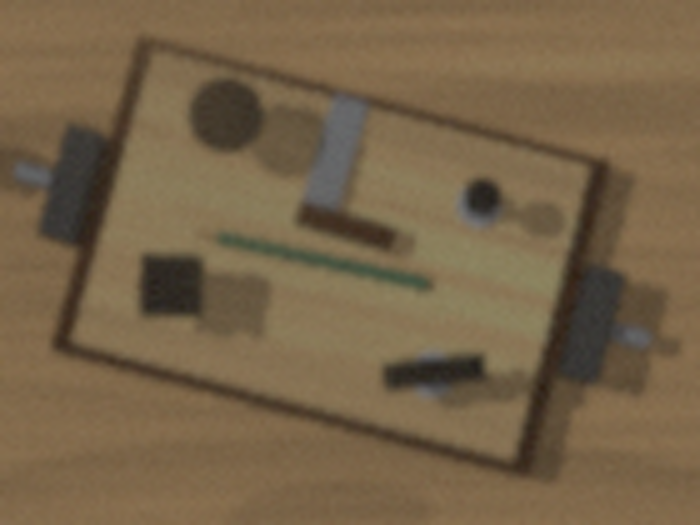

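View pics/scene0c.png

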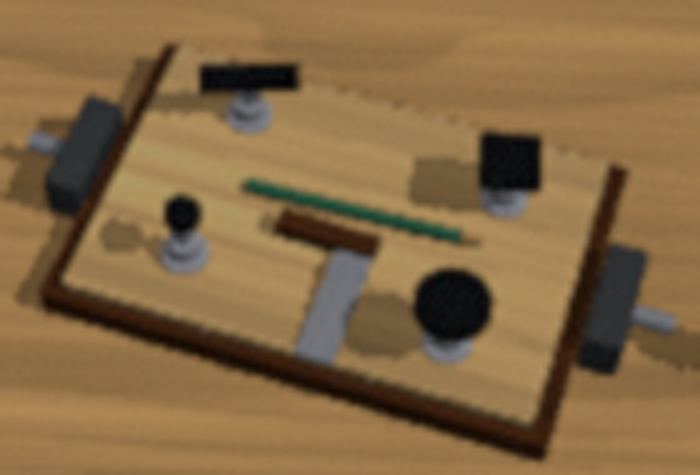

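```bash
cat > d.py <<'E'
from h import *
from scipy.spatial.transform import Rotation as R
import sys
T={"big":onz("top",220.3,163,.071),"sq":onz("top",209.2,197.1,.071),"bar":onz("top",262.2,214.1,.071),"small":onz("top",271.4,179,.071)}
s=read_state();p=s["eef_pos"];M=R.from_quat(s["ee_rot"]).as_matrix()
print(p.round(4),s["contact_force"].round(2),s["time_s"],s["gripper_width"])
for k,t in T.items(): print(k,t.round(4),"tool shift to z .10:",(M.T@(np.r_[t[:2],.1]-p)).round(4))
E
python3 d.py; python3 -c "
from h import *
print('big scene check',onz('scene',280.6,225,.071).round(3))
from math import *
for q in [(131,152),(123,158)]: print(onz('top',*q,.1).round(3))"
```

```text
[0.2164 0.5861 0.2141] [ 0.43 -0.27  0.  ] 0.1 0.09515473502465484
big [0.6234 0.0945 0.071 ] tool shift to z .10: [-0.5521 -0.3201  0.1144]
sq [0.5234 0.1275 0.071 ] tool shift to z .10: [-0.4468 -0.3238  0.1144]
bar [ 0.4719 -0.0264  0.071 ] tool shift to z .10: [-0.4519 -0.486   0.1146]
small [ 0.5746 -0.0549  0.071 ] tool shift to z .10: [-0.5581 -0.4771  0.1145]
big scene check [0.624 0.096 0.071]
[0.652 0.347 0.1  ]
[0.635 0.369 0.1  ]
```

Emit:
move_arm(
  xyz=[
    [-0.05, -0.029, 0],
    [-0.05, -0.029, 0],
    [-0.05, -0.029, 0],
    [-0.05, -0.029, 0],
    [-0.05, -0.029, 0],
    [-0.05, -0.029, 0],
    [-0.05, -0.029, 0],
    [-0.05, -0.029, 0],
    [-0.05, -0.029, 0],
    [-0.05, -0.029, 0],
  ],
  rotation=[
    [0, 0, 0],
    [0, 0, 0],
    [0, 0, 0],
    [0, 0, 0],
    [0, 0, 0],
    [0, 0, 0],
    [0, 0, 0],
    [0, 0, 0],
    [0, 0, 0],
    [0, 0, 0],
  ],
  grip=[0, 0, 0, 0, 0, 0, 0, 0, 0, 0],
  squeeze=5,
)

```text
time_s: 1.35
eef_pos: [0.586, 0.1393, 0.2144]
ee_rot: [0.176, 0.984, 0.0, -0.0]
contact_force: [1.0, 1.0, 0.5]
gripper_width: 0.0022
grasp_force: 0.0
```

Emit:
move_arm(
  xyz=[
    [-0.026, -0.015, 0],
    [-0.026, -0.015, 0],
    [0, 0, 0.03],
    [0, 0, 0.03],
    [0, 0, 0.03],
    [0, 0, 0.015],
    [0, 0, 0],
    [0, 0, 0],
  ],
  rotation=[
    [0, 0, 0],
    [0, 0, 0],
    [0, 0, 0],
    [0, 0, 0],
    [0, 0, 0],
    [0, 0, 0],
    [0, 0, 0],
    [0, 0, 0],
  ],
  grip=[0, 0, 0, 0, 0, 0, 0, 0],
)

```text
time_s: 2.35
eef_pos: [0.624, 0.095, 0.1107]
ee_rot: [0.176, 0.984, 0.0, 0.001]
contact_force: [-0.5, 0.2, 0.3]
gripper_width: 0.0007
grasp_force: 0.0
```

```bash
python3 d.py; python3 - <<'E'
from h import *
a=read_camera("top")[120:255,165:325];b=read_camera("scene")[140:265,190:345]
f=lambda i:cv2.resize(i,(640,300 if 0 else 290),interpolation=cv2.INTER_CUBIC)
cv2.imwrite("pics/c1.png",np.vstack([f(a),f(b)]))
E
```

```text
[0.624  0.095  0.1107] [-0.5   0.23  0.34] 2.35 0.0007333580765968486
big [0.6234 0.0945 0.071 ] tool shift to z .10: [ 0.0004 -0.0007  0.0107]
sq [0.5234 0.1275 0.071 ] tool shift to z .10: [ 0.1057 -0.0044  0.0105]
bar [ 0.4719 -0.0264  0.071 ] tool shift to z .10: [ 0.1006 -0.1666  0.0104]
small [ 0.5746 -0.0549  0.071 ] tool shift to z .10: [-0.0056 -0.1577  0.0106]
```

View pics/c1.png

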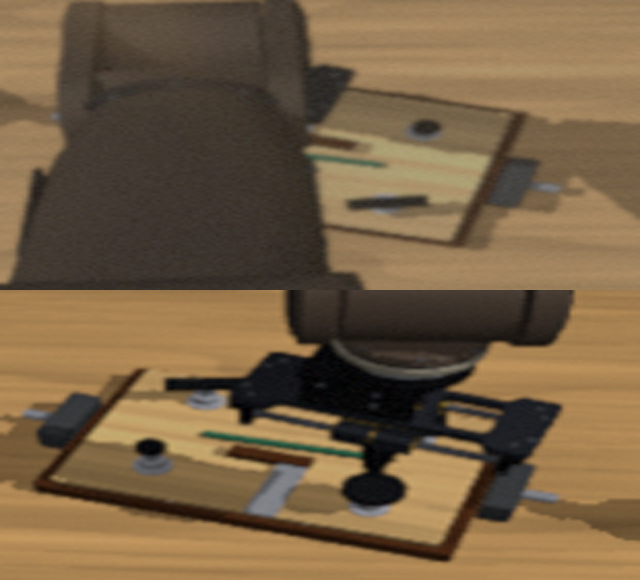

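The picture shows the shut fingertips just above the big round cap (lower half, about (375,470)), and nothing else is near them.

Emit:
move_arm(
  xyz=[
    [0, 0, 0.012],
    [0, 0, 0.01],
    [0, 0, 0.008],
    [0, 0, 0.003],
    [0, 0, 0.002],
    [0, 0, 0.002],
    [0, 0, 0.002],
    [0, 0, 0.002],
    [0, 0, 0],
  ],
  rotation=[
    [0, 0, 0],
    [0, 0, 0],
    [0, 0, 0],
    [0, 0, 0],
    [0, 0, 0],
    [0, 0, 0],
    [0, 0, 0],
    [0, 0, 0],
    [0, 0, 0],
  ],
  grip=[0, 0, 0, 0, 0, 0, 0, 0, 0],
)

```text
time_s: 3.58
eef_pos: [0.6236, 0.0949, 0.0687]
ee_rot: [0.176, 0.984, 0.0, 0.0]
contact_force: [0.4, 0.5, 1.6]
gripper_width: 0.001
grasp_force: 0.9
```

Emit:
move_arm(
  xyz=[
    [0, 0, 0.002],
    [0, 0, 0.002],
    [0, 0, 0.002],
  ],
  rotation=[
    [0, 0, 0],
    [0, 0, 0],
    [0, 0, 0],
  ],
  grip=[0, 0, 0],
)

```text
time_s: 3.95
eef_pos: [0.6236, 0.0949, 0.0626]
ee_rot: [0.176, 0.984, 0.0, 0.0]
contact_force: [-0.0, 0.5, 3.7]
gripper_width: 0.0005
grasp_force: 2.0
```

Emit:
move_arm(
  xyz=[
    [0, 0, 0.0015],
    [0, 0, 0],
    [0, 0, -0.01],
    [0, 0, -0.02],
    [0, 0, -0.02],
    [0.035, -0.0013, 0],
    [0.035, -0.0013, 0],
    [0.035, -0.0013, 0],
    [0, 0, 0],
    [0, 0, 0],
  ],
  rotation=[
    [0, 0, 0],
    [0, 0, 0],
    [0, 0, 0],
    [0, 0, 0],
    [0, 0, 0],
    [0, 0, 0],
    [0, 0, 0],
    [0, 0, 0],
    [0, 0, 0],
    [0, 0, 0],
  ],
  grip=[0, 0, 0, 0, 0, 0, 0, 0, 0, 0],
)

```text
time_s: 5.2
eef_pos: [0.5245, 0.1276, 0.1117]
ee_rot: [0.176, 0.984, 0.0, 0.001]
contact_force: [0.6, -0.3, 0.0]
gripper_width: 0.0006
grasp_force: 0.0
```

```bash
python3 d.py; python3 - <<'E'
from h import *
b=read_camera("scene")[150:255,200:340]
cv2.imwrite("pics/c2.png",cv2.resize(b,None,fx=5,fy=5,interpolation=cv2.INTER_CUBIC))
E
```

```text
[0.5245 0.1276 0.1117] [ 0.58 -0.26  0.02] 5.2 0.0005966557036738135
big [0.6234 0.0945 0.071 ] tool shift to z .10: [-0.1043  0.0032  0.0118]
sq [0.5234 0.1275 0.071 ] tool shift to z .10: [ 0.0011 -0.0005  0.0117]
bar [ 0.4719 -0.0264  0.071 ] tool shift to z .10: [-0.004  -0.1627  0.0116]
small [ 0.5746 -0.0549  0.071 ] tool shift to z .10: [-0.1102 -0.1538  0.0117]
```

View pics/c2.png

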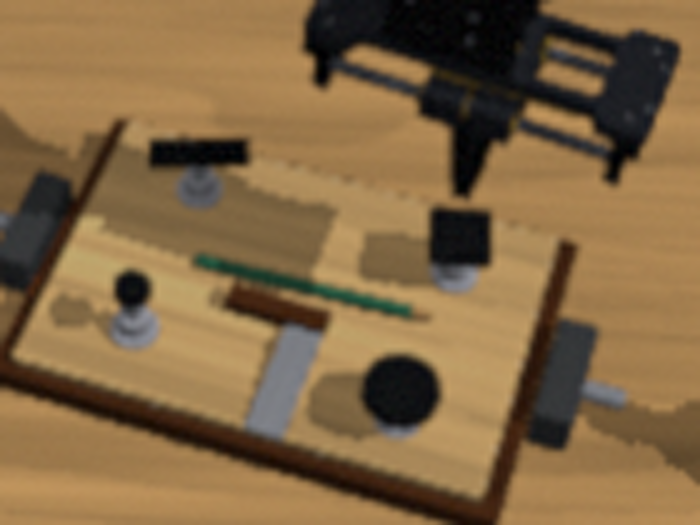

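The big cap now sits about 3 px lower (roughly 9 mm), and the fingertips are over the square cap at about (465,190).

Emit:
move_arm(
  xyz=[
    [0.001, 0, 0.013],
    [0, 0, 0.01],
    [0, 0, 0.008],
    [0, 0, 0.003],
    [0, 0, 0.002],
    [0, 0, 0.002],
    [0, 0, 0.002],
    [0, 0, 0.002],
    [0, 0, 0.002],
    [0, 0, 0.002],
  ],
  rotation=[
    [0, 0, 0],
    [0, 0, 0],
    [0, 0, 0],
    [0, 0, 0],
    [0, 0, 0],
    [0, 0, 0],
    [0, 0, 0],
    [0, 0, 0],
    [0, 0, 0],
    [0, 0, 0],
  ],
  grip=[0, 0, 0, 0, 0, 0, 0, 0, 0, 0],
)

```text
time_s: 6.5
eef_pos: [0.5227, 0.128, 0.0652]
ee_rot: [0.176, 0.984, 0.0, 0.0]
contact_force: [-1.0, -0.8, 3.7]
gripper_width: 0.0002
grasp_force: 2.0
```

Emit:
move_arm(
  xyz=[
    [0, 0, 0.002],
    [0, 0, 0.0015],
  ],
  rotation=[
    [0, 0, 0],
    [0, 0, 0],
  ],
  grip=[0, 0],
)

```text
time_s: 6.75
eef_pos: [0.5228, 0.128, 0.0616]
ee_rot: [0.176, 0.984, 0.0, 0.0]
contact_force: [0.4, -0.9, 3.7]
gripper_width: 0.0007
grasp_force: 1.9
```

Emit:
move_arm(
  xyz=[
    [0, 0, 0],
    [0, 0, -0.01],
    [0, 0, -0.02],
    [0, 0, -0.02],
    [-0.0015, -0.04, 0],
    [-0.0015, -0.04, 0],
    [-0.0015, -0.04, 0],
    [-0.0012, -0.0424, 0],
    [0, 0, 0],
    [0, 0, 0],
  ],
  rotation=[
    [0, 0, 0],
    [0, 0, 0],
    [0, 0, 0],
    [0, 0, 0],
    [0, 0, 0],
    [0, 0, 0],
    [0, 0, 0],
    [0, 0, 0],
    [0, 0, 0],
    [0, 0, 0],
  ],
  grip=[0, 0, 0, 0, 0, 0, 0, 0, 0, 0],
)

```text
time_s: 8.0
eef_pos: [0.4721, -0.0262, 0.112]
ee_rot: [0.176, 0.984, 0.0, 0.0]
contact_force: [0.1, 0.5, -0.1]
gripper_width: 0.0007
grasp_force: 0.0
```

```bash
python3 d.py; python3 - <<'E'
from h import *
b=read_camera("scene")[140:245,190:330]
cv2.imwrite("pics/c3.png",cv2.resize(b,None,fx=5,fy=5,interpolation=cv2.INTER_CUBIC))
E
```

```text
[ 0.4721 -0.0262  0.112 ] [ 0.06  0.51 -0.08] 8.0 0.0007292722481763939
big [0.6234 0.0945 0.071 ] tool shift to z .10: [-0.1001  0.1657  0.0121]
sq [0.5234 0.1275 0.071 ] tool shift to z .10: [0.0052 0.1619 0.0121]
bar [ 0.4719 -0.0264  0.071 ] tool shift to z .10: [ 0.     -0.0003  0.012 ]
small [ 0.5746 -0.0549  0.071 ] tool shift to z .10: [-0.1061  0.0087  0.0121]
```

View pics/c3.png

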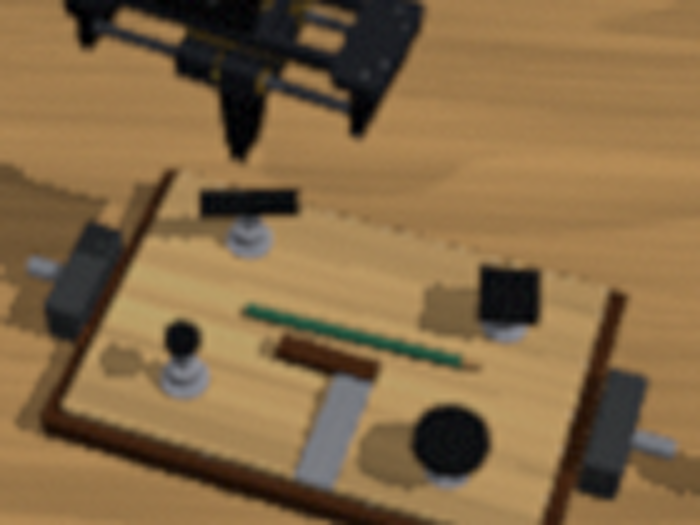

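The square cap is down. The fingertips at (240,158) are above the bar's middle at (250,200), and the small offset runs along the bar.

Emit:
move_arm(
  xyz=[
    [0, 0.002, 0.013],
    [0, 0, 0.01],
    [0, 0, 0.008],
    [0, 0, 0.003],
    [0, 0, 0.002],
    [0, 0, 0.002],
    [0, 0, 0.002],
    [0, 0, 0.002],
    [0, 0, 0.002],
    [0, 0, 0.002],
  ],
  rotation=[
    [0, 0, 0],
    [0, 0, 0],
    [0, 0, 0],
    [0, 0, 0],
    [0, 0, 0],
    [0, 0, 0],
    [0, 0, 0],
    [0, 0, 0],
    [0, 0, 0],
    [0, 0, 0],
  ],
  grip=[0, 0, 0, 0, 0, 0, 0, 0, 0, 0],
)

```text
time_s: 9.3
eef_pos: [0.4725, -0.0245, 0.0657]
ee_rot: [0.176, 0.984, 0.0, 0.0]
contact_force: [-0.6, -1.2, 4.9]
gripper_width: 0.0005
grasp_force: 2.0
```

Emit:
move_arm(
  xyz=[
    [0, 0, 0.002],
    [0, 0, 0.0015],
  ],
  rotation=[
    [0, 0, 0],
    [0, 0, 0],
  ],
  grip=[0, 0],
)

```text
time_s: 9.55
eef_pos: [0.4725, -0.0245, 0.062]
ee_rot: [0.176, 0.984, 0.0, 0.0]
contact_force: [-0.1, -0.9, 4.0]
gripper_width: 0.0009
grasp_force: 1.9
```

Emit:
move_arm(
  xyz=[
    [0, 0, 0],
    [0, 0, -0.01],
    [0, 0, -0.02],
    [0, 0, -0.03],
    [0, 0, -0.04],
    [0, 0, -0.04],
    [0, 0, 0],
    [0, 0, 0],
  ],
  rotation=[
    [0, 0, 0],
    [0, 0, 0],
    [0, 0, 0],
    [0, 0, 0],
    [0, 0, 0],
    [0, 0, 0],
    [0, 0, 0],
    [0, 0, 0],
  ],
  grip=[0, 0, 0, 0, 0, 0, 0, 0],
)

```text
time_s: 10.55
eef_pos: [0.472, -0.0244, 0.2019]
ee_rot: [0.176, 0.984, 0.0, -0.0]
contact_force: [-0.6, -0.0, -0.7]
gripper_width: 0.0008
grasp_force: 0.0
```

```bash
python3 - <<'E'
from h import *
b=read_camera("scene")[140:245,190:330]
cv2.imwrite("pics/c4.png",cv2.resize(b,None,fx=5,fy=5,interpolation=cv2.INTER_CUBIC))
E
```

```text
(no output)
```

View pics/c4.png

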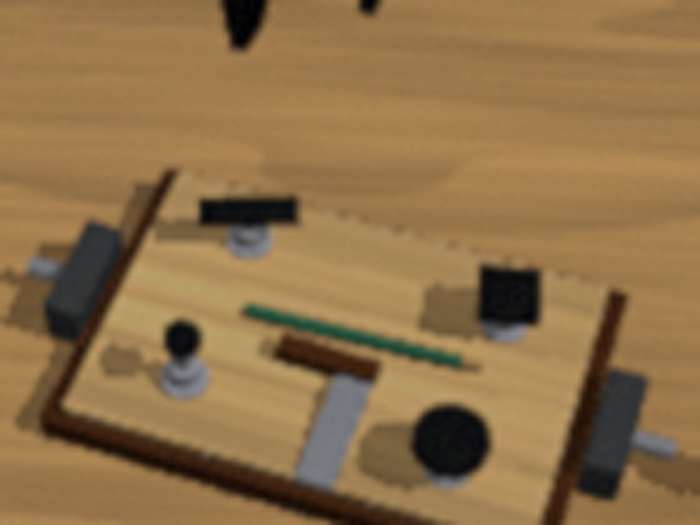

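The bar cap (250,211), square cap (510,295) and big round cap (450,440) are all lowered. The small round cap (182,340) and the tools have not moved.

```bash
python3 -c "
from cell import *
print(hand_in())"
```

```text
the job is handed in; nothing more can be done
None
```

I pressed the big round, square and bar caps in that order, each about 11 mm down with roughly 4–5 N. The small round cap, pencil and try square show no movement in the last picture, the other tools were never approached, and the job is handed in; no verdict came back.

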